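Bring the milling machine back on line

TASK

Switch the milling machine on with the fingertips, in this order: press the green end of the main rocker on the grey switch box fully down, then push the blue coolant knob on the white pendant all the way in so that it stays in, and last press the green start button on the pendant fully down and let it spring back. Do not touch the red stop button, and leave the collet, can, handwheel and screwdriver standing or lying where they are; nothing is picked up.

Things in the scene. Friction and masses are not known exactly. Their poses are not given: they have to be found in the camera images.
- switch_box: Grey main switch box, fixed to the bench, 110 x 85 mm and 50 mm high; origin at the centre of its underside, z up. A black paddle rocker 72 mm long (along x) and 36 mm wide lies across its top, in a black frame; it tips about the box's y axis, over the box centre, 57 mm above the bench. The rocker's +x end has a green stripe (the ON end), the -x end a white one. The box may be turned any way round.
- rocker (a joint): Tilt of the rocker in rad: about -0.18 to -0.14 at the start (OFF, green end up), +0.18 fully ON (green end fully down; its green half then lies level, its top 61 mm above the bench). It stays where it is left; 1.5 to 4 N on the green half moves it.
- rocker_on (a point): The spot to press: on the top face of the rocker's green half, 26 mm from its pivot, in the green stripe. It stands about 70 mm above the bench at the start and goes down to 61 mm when fully ON. It moves with the rocker.
- pendant: White control pendant lying fixed on the bench, 230 mm (x) by 110 mm (y) and 50 mm high, grey top; origin at the centre of its underside. Three push controls stand in a row along its x axis, 75 mm apart; which is where changes.
- coolant_top (a point): Centre of the top face of the blue coolant knob (mushroom head 38 mm across, flat over the middle 32 mm, steel collar); 76 mm above the bench when out. It moves with the knob, straight down.
- coolant (a joint): How far the blue knob is pushed in, m: 0 to 0.0015 at the start, 0.008 fully in. No spring: about 3 N pushes it, and it stays where it is left.
- start_top (a point): Centre of the flat top of the green start button (32 mm across, in a steel collar); 72 mm above the bench when up. It moves with the button, straight down.
- start (a joint): How far the green button is pressed, m: 0 up, 0.006 fully down. A spring of about 1.5 N at the top and 5 N at the bottom brings it back up.
- stop_base: Yellow collar, 54 mm across, of the red stop button (38 mm across, its top 22 mm above this origin, 72 mm above the bench), which it carries; origin at the centre of the collar's underside, on the pendant's top. Not to be touched.
- stop (a joint): How far the red stop button is pressed, m: 0 up, 0.006 down (spring, 5 N).
- collet: Loose steel collet standing between pendant and box, 38 mm across at the top, 60 mm high; origin under its centre. Leave alone.
- can: Loose small steel lubricant can with a round shoulder, a blue label and white cap, standing, 52 mm across, 100 mm high; origin under its centre. Leave alone.
- handwheel: Loose black handwheel lying on the bench, 100 mm across, with a crank pin, 42 mm high in all; origin under its centre. Leave alone.
- screwdriver: Loose red-handled screwdriver lying on the bench, about 180 mm long along its x axis, under 35 mm thick. Leave alone.
Mind the look-alikes: they are no part of the job. What is shaped like the switch_box but brown, pink or yellow is not meant.

How it is judged:
By the outcome, as a careful person would: the job done as asked, in the order asked, and still so for the second after the job is handed in, with the robot touching nothing.
It also fails if it takes over 51 s, if anything falls off the work surface, if the arm or the gripper's body presses on something with over 40 N, if the wrist force passes 120 N, or if a joint passes its speed limit or range.

ROBOT

A 6-joint arm with a two-finger parallel gripper is mounted at the origin on the work surface. World frame = base frame: x ahead of the robot, y to its left, z up, the work surface at z = 0. Lengths are in m, angles in rad, forces in N, time in s.
With the tool pointing down it reaches from about 0.375 to 0.9 m from the base axis. Payload 3.1 kg.
Tool frame: the origin (TCP) lies between the finger pads; the fingertips stand 17 mm ahead of it and the grasp point (between the pads) lies 2 mm behind it; z points along the fingers, y is the line along which they close (so a half turn about z gives the same grasp; the last joint's range is limited). The gripper opens to 85 mm and grips with 20 to 120 N. Pads are 22 mm wide; open, the fingers measure 114 mm over their backs; the gripper's body (76 mm by 85 mm) begins 54 mm behind the grasp point. The pads swing forward as they close: fully open they stand 13 mm farther back than shut.
Start: joints at [1.117, 0.527, 1.433, -0, 1.181, -0.178], TCP at [0.17, 0.601, 0.248] pointing down, gripper open.
Joint ranges: [-3.08, 3.08], [-0.75, 2.2], [0.22, 2.44], [-1.43, 4.57], [0, 2.65], [-2.85, 2.85]. Speed limits (rad/s): [2.79, 2.79, 3.14, 3.14, 3.14, 3.14].

INTERFACE

Orientations are given as a unit quaternion [x, y, z, w].
In Python, from station import sense, vision, order gives the robot as it stands.
- The arm moves only by the shell command python3 -m crank 'ROWS' [OPENING] [FORCE]. ROWS is JSON, a list of rows, each an object with "dp": the shift along the world's x, y, z in units of 30 mm (1.0 is 30 mm), a list of three; "angular": the turn, a rotation vector about the world's x, y, z in degrees, a list of three. In form: [{"dp": [dx, dy, dz], "angular": [ax, ay, az]}, ...]. A call has 1 to 20 rows; each row shifts and turns the commanded pose from where the row before left it; what a row does not reach is not made up. A row lasts 1/10 s, in which the tool goes at most 50 mm and 8.59 degrees, less where a joint would pass 70% of its speed; a pose out of reach is approached as far as the arm can. A call is refused whole if a number of a shift passes 1 or a number of a turn 8.59, either way. A call with a gripper value outside its range is refused whole. OPENING is the closure, from 0 (fully open) to 1 (shut), set as the call begins (- or left out, the last holds). The fingers move at their own pace and stop on an object; FORCE is the grip in N (left out, the last holds). Time passes only in rows, so rows that do not move let the fingers close. It gives the time, the measured TCP pose, the force, the opening and the grip force at its end, in the units of the state.
- sense(): the state, without advancing time (a new reading comes with each control period).
- vision.snapshot(name): name is "scene" or "top" or "wrist"; returns a dict with "image" (420x560x3 uint8, blue, green, red), "range_z" (420x560 float32, m along the optical axis (not along the pixel's ray), 0 where there is no reading), "mtx" (3x3 intrinsics, pixels), "pose" (4x4, takes a point from camera to world coordinates); the wrist camera has in their place "mount" (4x4, takes a point from camera to tool coordinates, whose origin is the TCP and whose axes are the flange's). Camera axes: x right, y down, z forward; pixel columns grow to the right and rows downward; lengths in m; the calibration is good to about 2 mm. A picture is of the moment at which its call begins: read the wrist's pose just before it.
- order.sign_off(): hands the job in; it is judged then, once.
The state is a dict: "t": time; "q": joint angles; "qd": joint speeds; "tau": joint torques, N m; "tcp_pos": TCP position; "tool_rot": TCP orientation; "force": force on the tool from outside, world axes, zero at the start; "ft_torque": the same for the moment, N m; "finger_gap": opening from 0.0 (shut) to 1.0 (fully open); "gripper_force": force on a finger pad.
Only numpy, scipy, OpenCV 4.12 (cv2) and the standard library are available. Lean on these libraries where they do the work, as an engineer would, in place of code of your own. Each camera call takes 0.05 s, during which the arm holds its last target. There are 200 camera calls.

## Working session

There is one attempt and no reset: what is moved stays moved. The work goes in short steps, Python scripts to look and compute and a shell command to move; the robot and the scene stay as the last step left them, time stands still between calls to the robot, and variables do not carry over. Pictures are saved under pics/ and viewed, at most 10 in all, crops included, and the job is handed in when it is done.

```bash
mkdir -p pics
python3 - <<'E'
from station import sense,vision
import cv2,numpy as np
s=sense();print(s['t'],s['tcp_pos'],s['tool_rot'])
for n in('top','scene'):
    v=vision.snapshot(n);cv2.imwrite(f'pics/{n}0.png',v['image']);np.savez(f'{n}0.npz',**v);print(n,v['mtx'].tolist(),v['pose'].round(3).tolist())
E
```

```text
0.0 [0.1698609  0.60076261 0.24732925] [ 1.37462701e-01  9.90506333e-01 -1.04992357e-03 -3.28381209e-04]
top [[425.5060932353228, 0.0, 280.8447620521773], [0.0, 425.5060932353228, 207.5078676430908], [0.0, 0.0, 1.0]] [[0.026, -0.984, 0.177, 0.36], [-1.0, -0.028, -0.008, 0.019], [0.013, -0.176, -0.984, 1.174], [0.0, 0.0, 0.0, 1.0]]
scene [[511.24592682720834, 0.0, 291.18771803596417], [0.0, 511.24592682720834, 215.6192480737899], [0.0, 0.0, 1.0]] [[-0.093, 0.582, -0.808, 1.682], [0.996, 0.041, -0.085, 0.108], [-0.017, -0.812, -0.584, 0.89], [0.0, 0.0, 0.0, 1.0]]
```

View pics/top0.png

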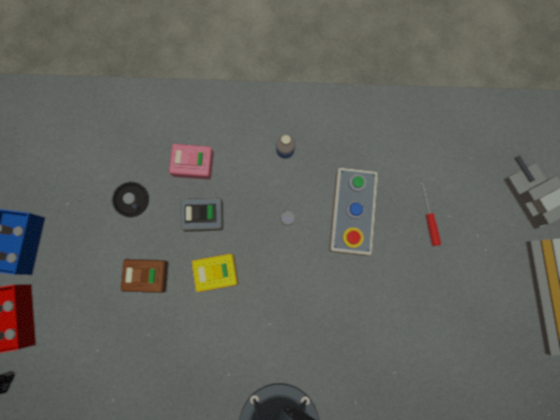

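View pics/scene0.png

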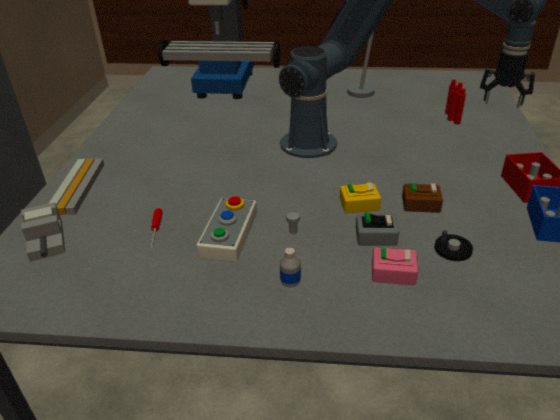

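The top view shows four boxes: grey (202,213), pink (191,160), brown (144,276) and yellow (214,273). I choose the grey one, whose green stripe is at (211,212). On the pendant, start is at (358,182), coolant at (356,209) and stop at (353,237). The scene view agrees: grey box (377,230), start (219,234), coolant (228,216), stop (235,202).

```bash
cat > h.py <<'E'
import numpy as np,cv2
R={'green':((45,100,50),(85,255,255)),'blue':((100,120,60),(125,255,255))}
def cen(im,c,px,r):
    m=cv2.inRange(cv2.cvtColor(im,cv2.COLOR_BGR2HSV),*R[c]);k=np.zeros_like(m);cv2.circle(k,px,r,255,-1)
    n,l,st,ce=cv2.connectedComponentsWithStats(m&k);i=1+np.argmax(st[1:,4]);return ce[i],st[i,4]
def ray(v,P,uv):
    return P[:3,3],P[:3,:3]@np.linalg.inv(v['mtx'])@np.array([*uv,1.])
def plane(o,d,z): return o+d*(z-o[2])/d[2]
def tri(rs):
    A=b=0
    for o,d in rs:
        d=d/np.linalg.norm(d);M=np.eye(3)-np.outer(d,d);A=A+M;b=b+M@o
    return np.linalg.solve(A,b)
E
python3 - <<'E'
from h import *
t=np.load('top0.npz');s=np.load('scene0.npz')
for n,c,a,b,z in(('rocker_on','green',(211,212),(368,218),.07),('coolant','blue',(356,209),(228,216),.076),('start','green',(358,182),(219,234),.072)):
    ua,na=cen(t['image'],c,a,11);ub,nb=cen(s['image'],c,b,11)
    ra=ray(t,t['pose'],ua);rb=ray(s,s['pose'],ub)
    print(n,ua.round(1),na,ub.round(1),nb,'tri',tri([ra,rb]).round(4),'planes',plane(*ra,z).round(4),plane(*rb,z).round(4))
for n,p,z in(('stop',(353,237),.072),('boxL',(188,213),.06),('collet',(288,217),.06),('can',(286,141),.1)): print(n,plane(*ray(t,t['pose'],p),z).round(3))
a=cv2.resize(t['image'][190:235,175:235],None,fx=6,fy=6,interpolation=2);b=cv2.resize(s['image'][205:250,345:405],None,fx=6,fy=6,interpolation=2)
cv2.imwrite('pics/c1.png',np.hstack([a,b]))
E
```

```text
rocker_on [209.5 211.5] 82 [367.3 216.9] 55 tri [0.5419 0.1961 0.0725] planes [0.5423 0.1971 0.07  ] [0.5386 0.1958 0.07  ]
coolant [355.7 208.6] 120 [226.7 214.3] 91 tri [ 0.5604 -0.1877  0.075 ] planes [ 0.56   -0.1865  0.076 ] [ 0.5615 -0.1883  0.076 ]
start [357.9 181.4] 87 [219.  231.7] 87 tri [ 0.6348 -0.1942  0.0714] planes [ 0.6346 -0.1935  0.072 ] [ 0.6354 -0.1947  0.072 ]
stop [ 0.485 -0.18   0.072]
boxL [0.538 0.255 0.06 ]
collet [ 0.535 -0.01   0.06 ]
can [0.732 0.001 0.1  ]
```

View pics/c1.png

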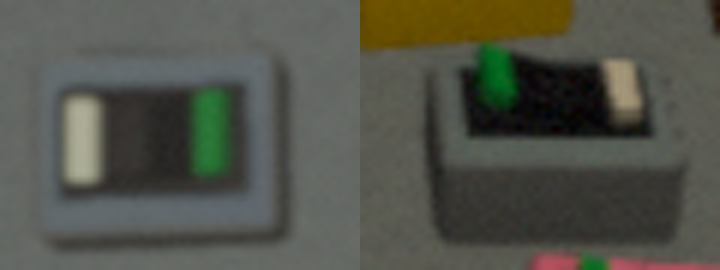

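The close crop shows the grey box with the green end raised, at the right (world -y) end. I move over it with the gripper shut and the finger line along world x.

```bash
python3 -m crank '[{"dp":[0.82,-0.9,0],"angular":[0,0,-7.42]},{"dp":[0.82,-0.9,0],"angular":[0,0,-7.42]},{"dp":[0.82,-0.9,0],"angular":[0,0,-7.42]},{"dp":[0.82,-0.9,0],"angular":[0,0,-7.42]},{"dp":[0.82,-0.9,0],"angular":[0,0,-7.42]},{"dp":[0.82,-0.9,0],"angular":[0,0,-7.42]},{"dp":[0.82,-0.9,0],"angular":[0,0,-7.42]},{"dp":[0.82,-0.9,0],"angular":[0,0,-7.42]},{"dp":[0.82,-0.9,0],"angular":[0,0,-7.42]},{"dp":[0.82,-0.9,0],"angular":[0,0,-7.42]},{"dp":[0.82,-0.9,0],"angular":[0,0,0]},{"dp":[0.82,-0.9,0],"angular":[0,0,0]},{"dp":[0.82,-0.9,-0.3],"angular":[0,0,0]},{"dp":[0.82,-0.9,-0.3],"angular":[0,0,0]},{"dp":[0.82,-0.9,-0.3],"angular":[0,0,0]},{"dp":[0,0,0],"angular":[0,0,0]},{"dp":[0,0,0],"angular":[0,0,0]},{"dp":[0,0,0],"angular":[0,0,0]}]' 1 20
cat > w.py <<'E'
from h import *
from station import sense,vision
from scipy.spatial.transform import Rotation as Ro
import sys
def look(name):
    s=sense();v=vision.snapshot('wrist');T=np.eye(4);T[:3,:3]=Ro.from_quat(s['tool_rot']).as_matrix();T[:3,3]=s['tcp_pos']
    v['pose']=T@v['mount'];cv2.imwrite(f'pics/{name}.png',v['image']);np.savez(name+'.npz',**v)
    print(s['t'],np.round(s['tcp_pos'],4),Ro.from_quat(s['tool_rot']).as_matrix().round(3).tolist(),np.round(s['force'],2),s['finger_gap']);return v,s
E
python3 - <<'E'
from w import *
v,s=look('w1')
P=np.linalg.inv(v['pose'])@np.array([.541,.196,.0725,1]);p=v['mtx']@P[:3];print('exp px',p[:2]/p[2])
E
```

```text
t: 1.9
tcp_pos: [0.5382, 0.1969, 0.2211]
tool_rot: [0.707, 0.707, -0.0, -0.001]
force: [-0.5, 0.5, 0.5]
finger_gap: 0.001
gripper_force: 0.0
1.9 [0.5382 0.1969 0.2211] [[-0.001, 1.0, -0.001], [1.0, 0.001, 0.0], [0.0, -0.001, -1.0]] [-0.51  0.53  0.53] 0.000762769333329348
exp px [281.80197072 204.16679584]
```

View pics/w1.png

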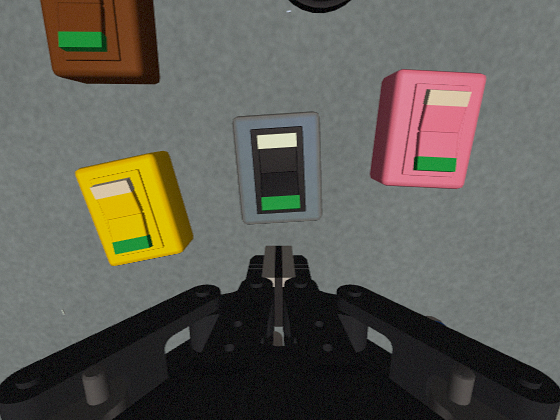

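The wrist view shows the grey box between the yellow and pink ones, green stripe at (281,203). My estimate predicted (282,204), so it is good to about 1 mm. Press it.

```bash
python3 -m crank '[{"dp":[0.08,-0.03,-0.8],"angular":[0,0,0]},{"dp":[0,0,-0.8],"angular":[0,0,0]},{"dp":[0,0,-0.8],"angular":[0,0,0]},{"dp":[0,0,-0.8],"angular":[0,0,0]},{"dp":[0,0,-0.8],"angular":[0,0,0]},{"dp":[0,0,-0.1],"angular":[0,0,0]},{"dp":[0,0,-0.1],"angular":[0,0,0]},{"dp":[0,0,-0.1],"angular":[0,0,0]},{"dp":[0,0,-0.1],"angular":[0,0,0]},{"dp":[0,0,-0.1],"angular":[0,0,0]},{"dp":[0,0,-0.1],"angular":[0,0,0]},{"dp":[0,0,0],"angular":[0,0,0]}]' 1 20
```

```text
t: 3.15
tcp_pos: [0.542, 0.1953, 0.0834]
tool_rot: [0.707, 0.707, 0.0, 0.0]
force: [0.2, -1.0, 1.7]
finger_gap: -0.001
gripper_force: 0.5
```

```bash
python3 -m crank '[{"dp":[0,0,-0.05],"angular":[0,0,0]},{"dp":[0,0,-0.05],"angular":[0,0,0]},{"dp":[0,0,-0.05],"angular":[0,0,0]},{"dp":[0,0,-0.03],"angular":[0,0,0]},{"dp":[0,0,0],"angular":[0,0,0]}]'
```

```text
t: 3.65
tcp_pos: [0.5416, 0.1955, 0.0781]
tool_rot: [0.707, 0.707, 0.0, 0.0]
force: [0.3, -1.0, 4.0]
finger_gap: 0.003
gripper_force: 1.7
```

```bash
python3 -m crank '[{"dp":[0,0,-0.03],"angular":[0,0,0]},{"dp":[0,0,-0.03],"angular":[0,0,0]},{"dp":[0,0,0],"angular":[0,0,0]}]'
```

```text
t: 3.95
tcp_pos: [0.5417, 0.1955, 0.0779]
tool_rot: [0.707, 0.707, 0.0, 0.0]
force: [-2.7, -2.0, 14.2]
finger_gap: 0.003
gripper_force: 7.1
```

Hard stop at about 61 mm, with 14 N. Lift, and check the rocker.

```bash
python3 -m crank '[{"dp":[0,0,0.5],"angular":[0,0,0]},{"dp":[0,0,1],"angular":[0,0,0]},{"dp":[0,0,1],"angular":[0,0,0]},{"dp":[0,0,1],"angular":[0,0,0]},{"dp":[0,0,0.7],"angular":[0,0,0]}]'
python3 -c "
from w import *
look('w2')"
python3 -m crank '[{"dp":[0.04,-0.91,0],"angular":[0,0,0]},{"dp":[0.04,-0.91,0],"angular":[0,0,0]},{"dp":[0.04,-0.91,0],"angular":[0,0,0]},{"dp":[0.04,-0.91,0],"angular":[0,0,0]},{"dp":[0.04,-0.91,0],"angular":[0,0,0]},{"dp":[0.04,-0.91,0],"angular":[0,0,0]},{"dp":[0.04,-0.91,0],"angular":[0,0,0]},{"dp":[0.04,-0.91,0],"angular":[0,0,0]},{"dp":[0.04,-0.91,0],"angular":[0,0,0]},{"dp":[0.04,-0.91,0],"angular":[0,0,0]},{"dp":[0.04,-0.91,0],"angular":[0,0,0]},{"dp":[0.04,-0.91,0],"angular":[0,0,0]},{"dp":[0.04,-0.91,0],"angular":[0,0,0]},{"dp":[0.04,-0.91,0],"angular":[0,0,0]},{"dp":[0,0,0],"angular":[0,0,0]},{"dp":[0,0,0],"angular":[0,0,0]}]'
python3 - <<'E'
from w import *
v,s=look('w3');t=np.load('top0.npz');sc=np.load('scene0.npz')
for n,c,p0,a,b in(('coolant','blue',(.5605,-.1877,.076),(356,209),(228,216)),('start','green',(.635,-.1942,.072),(358,182),(219,234))):
    P=np.linalg.inv(v['pose'])@np.array([*p0,1]);p=(v['mtx']@P[:3])[:2]/P[2];print('exp',p)
    try:
        u,k=cen(v['image'],c,tuple(int(x) for x in p),45);r=ray(v,v['pose'],u)
        print(n,u,k,plane(*r,p0[2]).round(4),tri([r,ray(t,t['pose'],cen(t['image'],c,a,11)[0])]).round(4))
    except Exception as e: print(e)
cv2.imwrite('pics/w23.png',cv2.resize(np.hstack([cv2.imread('pics/w2.png'),v['image']]),(800,300)))
E
```

```text
t: 4.45
tcp_pos: [0.5415, 0.1959, 0.2036]
tool_rot: [0.707, 0.707, 0.001, 0.0]
force: [0.2, -0.3, 0.3]
finger_gap: 0.0
gripper_force: 0.0
4.45 [0.5415 0.1959 0.2036] [[0.0, 1.0, 0.001], [1.0, -0.0, 0.001], [0.001, 0.001, -1.0]] [ 0.16 -0.32  0.34] 0.00010133305541543578
t: 6.1
tcp_pos: [0.5577, -0.1866, 0.2011]
tool_rot: [0.708, 0.707, 0.0, -0.001]
force: [0.3, -0.6, -0.5]
finger_gap: 0.0
gripper_force: 0.0
6.1 [ 0.5577 -0.1866  0.2011] [[0.002, 1.0, -0.002], [1.0, -0.002, 0.002], [0.002, -0.002, -1.0]] [ 0.3  -0.56 -0.53] 0.00047774817437166875
exp [282.08430825 210.97271247]
coolant [279.14747634 208.9148265 ] 1268 [ 0.5579 -0.1858  0.076 ] [ 0.5582 -0.1842  0.0847]
exp [365.67932903 216.78729217]
start [361.72736626 215.14609053] 972 [ 0.6314 -0.1927  0.072 ] [ 0.6383 -0.1977  0.0524]
```

View pics/w23.png

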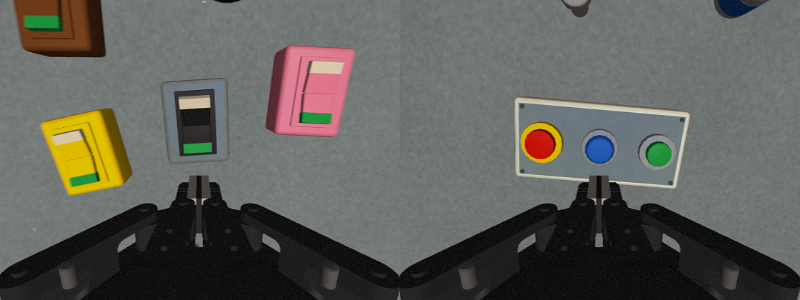

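The left half shows the rocker tipped over to ON. The right half shows stop (540,143), coolant (599,149) and start (657,153), with the fingertips over the coolant column. Wrist and fixed views agree to 3 mm; push the blue knob.

```bash
python3 -m crank '[{"dp":[0.05,-0.02,-0.85],"angular":[0,0,0]},{"dp":[0,0,-0.85],"angular":[0,0,0]},{"dp":[0,0,-0.85],"angular":[0,0,0]},{"dp":[0,0,-0.85],"angular":[0,0,0]},{"dp":[0,0,-0.1],"angular":[0,0,0]},{"dp":[0,0,-0.1],"angular":[0,0,0]},{"dp":[0,0,-0.1],"angular":[0,0,0]},{"dp":[0,0,-0.1],"angular":[0,0,0]},{"dp":[0,0,-0.05],"angular":[0,0,0]},{"dp":[0,0,0],"angular":[0,0,0]}]'
```

```text
t: 7.15
tcp_pos: [0.5604, -0.1873, 0.0873]
tool_rot: [0.707, 0.707, 0.0, 0.001]
force: [0.8, 0.7, 2.0]
finger_gap: 0.006
gripper_force: 1.2
```

```bash
python3 -m crank '[{"dp":[0,0,-0.05],"angular":[0,0,0]},{"dp":[0,0,-0.04],"angular":[0,0,0]},{"dp":[0,0,-0.03],"angular":[0,0,0]},{"dp":[0,0,0],"angular":[0,0,0]}]'
```

```text
t: 7.55
tcp_pos: [0.5605, -0.1875, 0.0848]
tool_rot: [0.707, 0.707, 0.0, 0.001]
force: [-1.2, 2.1, 12.8]
finger_gap: 0.001
gripper_force: 6.2
```

Hard stop with the knob fully in. Now the start button.

```bash
python3 -m crank '[{"dp":[0,0,0.5],"angular":[0,0,0]},{"dp":[0,0,1],"angular":[0,0,0]},{"dp":[0.8,-0.07,0],"angular":[0,0,0]},{"dp":[0.8,-0.07,0],"angular":[0,0,0]},{"dp":[0.8,-0.07,0],"angular":[0,0,0]},{"dp":[0,0,0],"angular":[0,0,0]},{"dp":[0,0,-0.6],"angular":[0,0,0]},{"dp":[0,0,-0.6],"angular":[0,0,0]},{"dp":[0,0,-0.1],"angular":[0,0,0]},{"dp":[0,0,-0.1],"angular":[0,0,0]},{"dp":[0,0,-0.05],"angular":[0,0,0]},{"dp":[0,0,0],"angular":[0,0,0]}]'
```

```text
t: 8.75
tcp_pos: [0.6313, -0.1936, 0.0852]
tool_rot: [0.707, 0.707, -0.0, -0.0]
force: [-2.4, 0.2, 3.7]
finger_gap: 0.001
gripper_force: 1.8
```

```bash
python3 -m crank '[{"dp":[0.03,0,-0.05],"angular":[0,0,0]},{"dp":[0,0,-0.05],"angular":[0,0,0]},{"dp":[0,0,-0.04],"angular":[0,0,0]},{"dp":[0,0,0],"angular":[0,0,0]},{"dp":[0,0,0],"angular":[0,0,0]}]'
```

```text
t: 9.25
tcp_pos: [0.633, -0.1939, 0.083]
tool_rot: [0.707, 0.707, -0.0, 0.001]
force: [-6.0, 0.7, 14.9]
finger_gap: 0.002
gripper_force: 7.2
```

Bottomed: 15 N against a 5 N spring. Release, retreat and check.

```bash
python3 -m crank '[{"dp":[0,0,0.5],"angular":[0,0,0]},{"dp":[0,0,1],"angular":[0,0,0]},{"dp":[0,0,1],"angular":[0,0,0]},{"dp":[0,0,1],"angular":[0,0,0]},{"dp":[-0.9,0,0.8],"angular":[0,0,0]},{"dp":[-0.9,0,0],"angular":[0,0,0]},{"dp":[-0.9,0,0],"angular":[0,0,0]},{"dp":[0,0,0],"angular":[0,0,0]},{"dp":[0,0,0],"angular":[0,0,0]}]'
python3 - <<'E'
from w import *
v,s=look('w4');t=vision.snapshot('scene')
a=cv2.resize(v['image'],(400,300));b=cv2.resize(t['image'][170:290,180:420],(600,300));
cv2.imwrite('pics/f.png',cv2.resize(np.hstack([a,b]),(800,240)))
w3=np.load('w3.npz')
for n,c,p0 in(('coolant','blue',(.559,-.187,.07)),('start','green',(.633,-.194,.072))):
    P=np.linalg.inv(v['pose'])@np.array([*p0,1]);p=(v['mtx']@P[:3])[:2]/P[2]
    u,k=cen(v['image'],c,tuple(int(x) for x in p),45);P3=np.linalg.inv(w3['pose'])@np.array([*p0,1]);p3=(v['mtx']@P3[:3])[:2]/P3[2]
    u3,k3=cen(w3['image'],c,tuple(int(x) for x in p3),45)
    print(n,u,k,'height',tri([ray(v,v['pose'],u),ray(w3,w3['pose'],u3)]),'range before/after', [ (ww['pose']@np.array([*(np.linalg.inv(v['mtx'])@[*uu,1]*ww['range_z'][int(uu[1]),int(uu[0])]),1]))[2].round(4) for ww,uu in((w3,u3),(v,u))])
E
```

```text
t: 10.15
tcp_pos: [0.5526, -0.1941, 0.21]
tool_rot: [0.707, 0.707, 0.001, 0.001]
force: [0.5, 0.3, 0.3]
finger_gap: 0.002
gripper_force: 0.0
10.15 [ 0.5526 -0.1941  0.21  ] [[0.001, 1.0, 0.003], [1.0, -0.001, -0.001], [-0.001, 0.003, -1.0]] [0.53 0.25 0.34] 0.0022194500523633155
coolant [284.15784909 196.65134432] 1153 height [ 0.55766653 -0.18071841  0.09528518] range before/after [np.float64(0.0751), np.float64(0.0688)]
start [364.85900217 204.66052061] 922 height [ 0.63456911 -0.19567901  0.06164057] range before/after [np.float64(0.0719), np.float64(0.072)]
```

View pics/f.png

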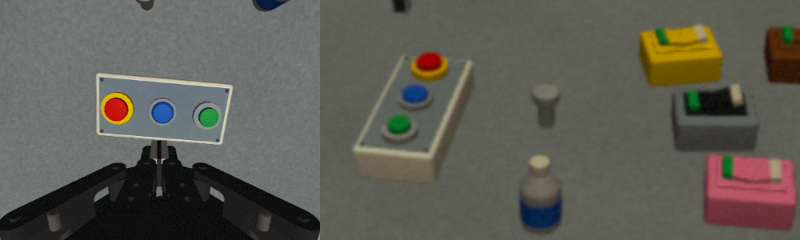

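Run:
```python
from h import *
for f,us in(('w3.npz',((279,209),(362,215))),('w4.npz',((284,197),(365,205)))):
    w=np.load(f)
    for u in us:
        z=[(w['pose']@np.array([*(np.linalg.inv(w['mtx'])@[x,y,1]*w['range_z'][y,x]),1]))[2] for x in range(u[0]-8,u[0]+9) for y in range(u[1]-8,u[1]+9)]
        print(f,u,np.median(z).round(4),np.std(z).round(4))
```

```text
w3.npz (279, 209) 0.0758 0.0007
w3.npz (362, 215) 0.0724 0.0211
w4.npz (284, 197) 0.0683 0.0157
w4.npz (365, 205) 0.0723 0.0007
```

The coolant knob reads 68.3 mm, which is fully in. The start button is back at 72.3 mm, and the rocker shows ON.

```bash
python3 -c "
from station import order
print(order.sign_off())"
```

```text
the job is handed in; nothing more can be done
None
```

The milling machine is switched on in the order asked, and the job was handed in at about 10 s: the rocker is fully ON, the coolant knob is in and staying in, and the start button was pressed to its stop and sprang back; no verdict came back from the sign-off.

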